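Fit the sanding wheel and hold its collar on the spindle flat

ROBOT

A 7-joint arm with a two-finger parallel gripper is mounted at the origin on the work surface. World frame = base frame: x ahead of the robot, y to its left, z up, the work surface at z = 0. Lengths are in mm, angles in rad, forces in N, time in s.
With the tool pointing down it reaches from about 400 to 875 mm from the base axis. Payload 4.4 kg.
Tool frame: the origin (TCP) lies between the finger pads; the fingertips stand ctrl.tip_reach ahead of it and the grasp point (between the pads) lies 8 mm behind it (ctrl.tip_reach is the distance from the TCP to the fingertips, in mm); z points along the fingers, y is the direction in which the jaws open and shut (so a half turn about z gives the same grasp; the last joint's range is limited). The gripper opens to 85 mm and grips with 20 to 120 N. Pads are 22 mm wide; open, the fingers measure 114 mm over their backs; the gripper's body (76 mm by 85 mm) begins 54 mm behind the grasp point. The pads swing forward as they close: fully open they stand 13 mm farther back than shut.
Start: joints at [-1.217, 0.628, 0.038, 1.517, -0.027, 0.996, -0.02], TCP at [264.905, 593.585, 242.313] pointing down, gripper open.
Joint ranges: [-3.06, 3.06], [-0.37, 2.12], [-1.25, 1.32], [0.18, 2.47], [-1.1, 4.24], [0.23, 1.98], [-2.94, 2.94]. Speed limits (rad/s): [2.57, 2.57, 3.14, 3.14, 3.14, 3.14, 3.14].

INTERFACE

Orientations are given as [roll, pitch, yaw] about the fixed x, y, z axes, in that order (R = Rz(yaw) Ry(pitch) Rx(roll)).
In Python, from cell import status, viewer, order, ctrl gives the robot as it stands.
- The arm moves only by the tool play_rows, never from a script. Its argument "series" is a list of rows, each a list of 5 numbers: the shift along the tool's x, y, z in cm, then the turn about the tool's z in degrees, then the closure, from 0 (fully open) to 1 (shut). In form: [[x, y, z, yaw, gripper], ...]. A call has 1 to 8 rows; each row is the pose to reach, as a shift and turn from the pose commanded when the call began, along the tool's axes at that moment; what a row does not reach only later rows make up. A row lasts 1/10 s, in which the tool goes at most 50 mm and 8.59 degrees, less where a joint would pass 70% of its speed; a pose out of reach is approached as far as the arm can. A call with a gripper value outside its range is refused whole. The fingers move at their own pace and stop on an object; the grip force is fixed at half the most. Time passes only in rows, so rows that repeat a pose let the fingers close. It gives the time, the measured TCP pose, the force and the opening at its end, in the units of the state.
- status.read_state(): the state, without advancing time (a new reading comes with each control period).
- viewer.get_image(name): name is "scene" or "side" or "wrist"; returns a dict with "img" (420x560x3 uint8, red, green, blue), "vfov" (degrees; the focal length in pixels is half the picture's height over the tangent of half this angle, whatever the lens; pixels are square), "cx", "cy" (the principal point, pixels), "rvec" (rotation vector, rad) and "tvec" (3), from world to camera coordinates, as OpenCV has them; the wrist camera has in their place "tool_from_camera" (4x4, takes a point from camera to tool coordinates, whose origin is the TCP and whose axes are the flange's). Camera axes: x right, y down, z forward; pixel columns grow to the right and rows downward; lengths in mm; the calibration is good to about 2 mm. The wrist camera is an equidistant fisheye: a pixel r from the principal point sees the ray r / f radians off the axis. A picture is of the moment at which its call begins: read the wrist's pose just before it. There is no depth.
- order.finish_job(): hands the job in, once; it reports no verdict.
The state is a dict: "clock": time; "qpos": joint angles; "qd": joint speeds; "tau": joint torques, N m; "eef_pos": TCP position; "tool_rot": TCP orientation; "force": force on the tool from outside, world axes, zero at the start; "torque": the same for the moment, N m; "width": finger opening in mm.
Only numpy, scipy, OpenCV 4.12 (cv2) and the standard library are available. Lean on these libraries where they do the work, as an engineer would, in place of code of your own. Each camera call takes 0.05 s, during which the arm holds its last target. There are 200 camera calls.

TASK

Lay the cork wheel over the spindle so that it sits flat on the sanding head's flange. Feel for the two flats of the spindle with the fingers and turn it until one of them faces the key channel, then slide the collar down over the spindle, set screw on that flat and pointing out along the key channel, until it is fully down on the wheel. Finish while still gripping the collar and pressing it firmly down on the wheel, ready for someone to tighten the screw, and leave the paint stand, tin and offcut alone.

Things in the scene. Friction and masses are not known exactly. Their poses are not given: they have to be found in the camera images.
- sander: Sanding head, fixed: round grey housing 130 mm across, 40 mm high; origin on the bench under the upright spindle's axis, z up. A 40 mm wide nose with the key channel (dark strip between two low steel ribs, tops 42 mm above the bench) points along its -x, ends 100 mm from the axis. A black dust spout points along +x, ends 88 mm from the axis.
- seat (a point): Point on the spindle's axis at the top of the flange (64 mm across), 48 mm above the bench; axes as the sanding head's. Flange and spindle turn together, either way, about the vertical against about 0.06 N m of friction, and stay where left. Their angle is not reported.
- spindle_mid (a point): On the axis, 70 mm above the bench. The steel spindle is 20 mm across its round sides, with two flats on opposing sides, 12 mm apart, each 16 mm wide, from flange to top. At the start neither faces the channel within 29 degrees. Pinched with the closing line d degrees off square to the flats, the finger opening is 20 cos(53 - d) mm, 20 mm for d over 53. A pinch need not square it up.
- spindle_top (a point): Top of the spindle on its axis, 91 mm above the bench; the last 3 mm are bevelled by 1.5 mm. The flats can be seen here from above.
- channel (a point): Point at the outer end of the key channel, 95 mm from the spindle's axis, 40 mm above the bench. Seen from the axis, it gives the direction in which the flat must face and the screw must point.
- wheel: Flat cork-coloured sanding wheel, 60 mm across, 10 mm thick, centre hole 24 mm, about 50 g, lying on the bench. Origin at the centre of its underside, z up.
- collar: Aluminium shaft collar lying on the bench: ring 40 mm across, 16 mm high, bore 23 mm, about 120 g. Origin at the centre of its underside, z up. A dark set screw runs through its wall along its own -x, head 11 mm across reaching 30 mm from the centre. Grip it across its own y, clear of the screw.
- screw (a point): Point on the collar's screw, 24 mm from the collar's centre along the collar's -x, 8 mm above its underside. Inside the bore the screw's 6 mm wide tip stands 7.5 mm from the centre: the collar passes down the spindle only with the screw within about 20 degrees of facing a flat, else it stops on the spindle's top.
- pyramid: Bystander: yellow plastic cone-shaped paint stand, 60 mm across, 44 mm high; origin under its centre.
- tin: Bystander: closed steel tin, 64 mm across, 75 mm high; origin under its centre.
- offcut: Bystander: pale wood offcut 120 x 45 x 18 mm lying flat; origin under its centre.
Things that resemble listed ones, but are neither listed nor needed, are in the scene too. Several things have the shape of the wheel; the one meant has the colours described above. Of the things that look like the collar, the larger one is meant.

How it is judged:
By the outcome, as a careful person would: the job done as asked, in the order asked, and still so for the second after the job is handed in, while the arm keeps its last pose, push and grip.
It also fails if it takes over 72 s, if anything falls off the work surface, if the arm or the gripper's body presses on something with over 40 N, if the wrist force passes 120 N, or if a joint passes its speed limit or range.

## Working session

There is one attempt and no reset: what is moved stays moved. The work goes in short steps, Python scripts to look and compute and a tool call to move; the robot and the scene stay as the last step left them, time stands still between calls to the robot, and variables do not carry over. Pictures are saved under pics/ and viewed, about 8 in all and at most 12, crops included, and the job is handed in when it is done.

Besides the shell and the picture viewer there is one more tool, called after "Call:" as name(argument=value, ...) on one line, values as JSON. play_rows: Moves the arm, as the interface text tells. Its arguments: {"type":"object","properties":{"series":{"type":"array","items":{"type":"array","items":{"type":"number"}}}},"required":["series"]}

```bash
ls; mkdir -p pics; cat > h.py <<'E'
import numpy as np, cv2
from scipy.spatial.transform import Rotation as R
from cell import status, viewer, order, ctrl
def grab(n,f):
    s=status.read_state(); d=viewer.get_image(n); cv2.imwrite('pics/'+f,d['img'][:,:,::-1]); 
    d['s']=s; np.save('pics/'+f+'.npy',d,allow_pickle=True); return d
def load(f): return np.load('pics/'+f+'.npy',allow_pickle=True).item()
def ray(d,u,v):
    f=d['img'].shape[0]/2/np.tan(np.radians(d['vfov'])/2)
    a=np.array([(u-d['cx'])/f,(v-d['cy'])/f])
    if 'rvec' in d:
        M=R.from_rotvec(np.ravel(d['rvec'])).as_matrix(); return -M.T@np.ravel(d['tvec']), M.T@np.append(a,1)
    r=np.hypot(*a); c=np.append(a/max(r,1e-9)*np.sin(r),np.cos(r)); T=np.array(d['tool_from_camera'])
    Q=R.from_euler('xyz',d['s']['tool_rot']).as_matrix()
    return np.array(d['s']['eef_pos'])+Q@T[:3,3], Q@T[:3,:3]@c
def at(d,u,v,z):
    o,r=ray(d,u,v); return np.round(o+r*(z-o[2])/r[2],1)
def proj(d,p):
    p=np.array(p,float); f=d['img'].shape[0]/2/np.tan(np.radians(d['vfov'])/2)
    if 'rvec' in d:
        c=R.from_rotvec(np.ravel(d['rvec'])).as_matrix()@p+np.ravel(d['tvec']); return np.array([d['cx']+f*c[0]/c[2],d['cy']+f*c[1]/c[2]])
    T=np.array(d['tool_from_camera']);Q=R.from_euler('xyz',d['s']['tool_rot']).as_matrix()
    c=T[:3,:3].T@(Q.T@(p-np.array(d['s']['eef_pos']))-T[:3,3]); r=np.arctan2(np.hypot(c[0],c[1]),c[2]); h=np.hypot(c[0],c[1])
    return np.array([d['cx']+f*r*c[0]/h,d['cy']+f*r*c[1]/h])
E
python3 - <<'E'
from h import *
a=[grab(n,n+'0.png') for n in ('scene','side','wrist')]
cv2.imwrite('pics/m0.png',cv2.resize(np.vstack([np.hstack([a[0]['img'],a[1]['img']])])[:,:,::-1],(800,300)))
s=status.read_state();print(s,ctrl.tip_reach,[x for x in dir(ctrl) if x[0]!='_'],a[2]['tool_from_camera'])
for d in a[:2]: print(ray(d,280,210))
E
```

```text
pics
{'clock': 0.15, 'qpos': array([-1.2168303 ,  0.62915064,  0.03842835,  1.51810781, -0.02703021,
        0.99630441, -0.02000571]), 'qd': array([-0.00068403, -0.00301555,  0.00015095, -0.00259704,  0.00046027,
       -0.00206662, -0.0004087 ]), 'tau': array([ 1.53018245e-03, -5.63799655e+01,  1.22775212e+00, -1.93651611e+01,
        1.10920519e-02,  7.38716859e-03, -1.98297477e-05]), 'eef_pos': array([264.67456258, 593.18421167, 241.59870491]), 'tool_rot': array([-3.14013895e+00, -2.99129149e-05,  2.72182136e+00]), 'force': array([0.50572787, 0.31112582, 0.42457254]), 'torque': array([-0.02270943, -0.03639838, -0.02110437]), 'width': 84.81552855442557} 11.0 ['MotionError', 'tip_reach'] [[ 3.17993643e-04 -9.64437324e-01 -2.64311458e-01  6.71776906e+01]
 [ 9.99999328e-01  6.01262856e-04 -9.90826932e-04  5.28447977e-01]
 [ 1.11451114e-03 -2.64310965e-01  9.64436868e-01 -1.30743391e+02]
 [ 0.00000000e+00  0.00000000e+00  0.00000000e+00  1.00000000e+00]]
(array([908.53186082, 602.50589343, 547.67400179]), array([-0.4051131 , -0.73212116, -0.54801758]))
(array([  48.95087188, -629.40985019,  808.74319564]), array([ 0.49427252,  0.54806804, -0.67489606]))
```

View pics/scene0.png

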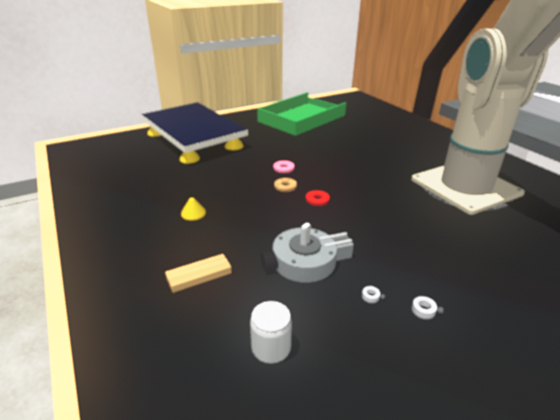

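View side.

Scene: sander (305,255); wheel candidates are orange/cork (285,184), pink (284,167) and red (317,197). Collar candidates are (371,294), the smaller, and (425,307), the larger. Tin is at (271,330), offcut (198,272), cone (193,207).

```bash
python3 - <<'E'
from h import *
d=load('scene0.png')
for n,u,v,z in [('spindletop',306,226,91),('cork',285,184.5,10),('pink',284,167,10),('red',317,197,10),('smallc',371,293,12),('bigc',425,305,16),('tin',271,318,75),('off',199,268,18),('cone',192,197,44),('noseend',350,240,40)]:
    print(n,at(d,u,v,z))
E
```

```text
spindletop [553.6  65.8  91. ]
cork [ 439.3 -219.1   10. ]
pink [ 391.7 -309.9   10. ]
red [ 398.7 -124.6   10. ]
smallc [498.4 209.   12. ]
bigc [436.5 279.6  16. ]
tin [713.9 225.9  75. ]
off [756.4   2.3  18. ]
cone [ 694.8 -218.7   44. ]
noseend [460.2  90.3  40. ]
```

View pics/side0.png

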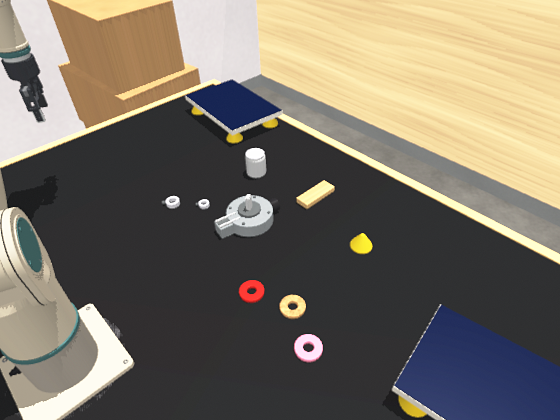

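```bash
python3 - <<'E'
from h import *
d=load('scene0.png'); e=load('side0.png')
for n,u,v,z in [('spindletop',249,197,91),('cork',293,305.5,10),('smallc',204,203,12),('bigc',173,201,16),('tin',255,155,75),('off',316,192,18),('cone',361.5,233,44),('noseend',221,229,40),('noseR',238,217,40)]:
    print(n,at(e,u,v,z), np.round(proj(d,at(e,u,v,z))))
a=cv2.resize(d['img'][160:330,240:460],None,fx=3,fy=3,interpolation=3)
b=cv2.resize(e['img'][140:340,150:330],None,fx=3,fy=3,interpolation=3)
cv2.imwrite('pics/c1.png',a[:,:,::-1]);cv2.imwrite('pics/c2.png',b[:,:,::-1])
s=status.read_state();Q=R.from_euler('xyz',s['tool_rot']).as_matrix()
print(Q.T@(np.array([442,-218,140])-s['eef_pos']))
E
```

```text
spindletop [551.2  49.7  91. ] [303. 221.]
cork [ 432.9 -236.8   10. ] [284. 181.]
smallc [495.4 197.5  12. ] [368. 289.]
bigc [433.5 265.6  16. ] [420. 299.]
tin [704.9 204.8  75. ] [270. 307.]
off [758.5  -5.4  18. ] [197. 266.]
cone [ 697.4 -220.6   44. ] [191. 197.]
noseend [450.6  51.   40. ] [342. 229.]
noseR [511.7  55.2  40. ] [320. 238.]
[-492.53290017 -668.34131493  102.55565247]
```

View pics/c1.png

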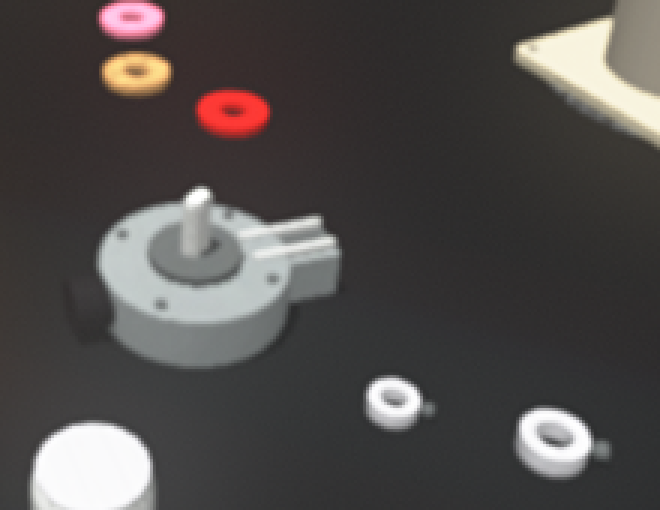

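Crop: the cork wheel is the yellow-orange one at (137,72), between pink and red. The larger collar is at (553,440), screw pointing right to (602,449). Now moving to a wrist view above the sander and collar.

```bash
cat >> h.py <<'E'
def rows(*wp):
    "world waypoints x,y,z,yaw(deg) -> tool shifts cm and turn deg"
    s=status.read_state();Q=R.from_euler('xyz',s['tool_rot']).as_matrix(); y0=np.degrees(s['tool_rot'][2])
    for x,y,z,w in wp:
        p=Q.T@(np.array([x,y,z])-s['eef_pos'])/10
        print(np.round(p,2), round((y0-w+180)%360-180,1))
E
python3 -c "
from h import *
rows((500,130,300,180))"
```

```text
[-40.37 -32.71  -5.79] -24.1
```

Call:
play_rows(series=[[-40.4,-32.7,-5.8,-24,0],[-40.4,-32.7,-5.8,-24,0],[-40.4,-32.7,-5.8,-24,0],[-40.4,-32.7,-5.8,-24,0],[-40.4,-32.7,-5.8,-24,0],[-40.4,-32.7,-5.8,-24,0],[-40.4,-32.7,-5.8,-24,0],[-40.4,-32.7,-5.8,-24,0]])

```text
clock: 0.95
eef_pos: [445.6, 237.3, 286.9]
tool_rot: [-3.142, -0.0, 3.141]
force: [0.6, 0.3, -0.2]
width: 85.6
```

```bash
python3 -c "
from h import *
rows((500,130,300,180))"
```

```text
[ -5.45 -10.72  -1.31] -0.0
```

Call:
play_rows(series=[[-5.4,-10.7,-1.3,0,0],[-5.4,-10.7,-1.3,0,0],[-5.4,-10.7,-1.3,0,0],[-5.4,-10.7,-1.3,0,0],[-5.4,-10.7,-1.3,0,0]])

```text
clock: 1.45
eef_pos: [498.7, 132.5, 299.4]
tool_rot: [3.141, -0.001, 3.14]
force: [-0.6, 0.3, 0.3]
width: 85.5
```

```bash
python3 -c "
from h import *
d=grab('wrist','w1.png');print(d['s']['eef_pos'],d['vfov'],d['cx'],d['cy'])"
```

```text
[498.67131111 132.45791341 299.4225339 ] 65.70646984690485 278.43113031603974 209.8286087856593
```

View pics/w1.png

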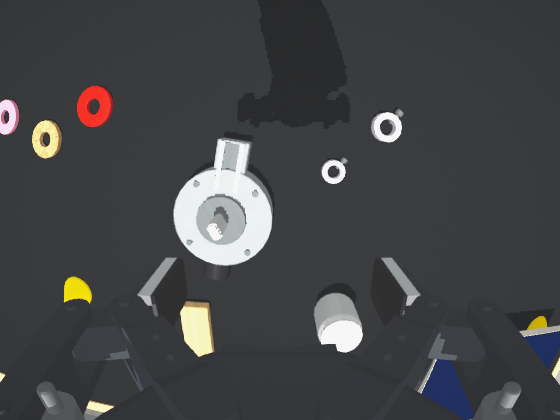

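Everything is in view: cork wheel (46,139), large collar (387,127) with screw head (400,113), spindle top about (215,230), nose end centre (234,139), spout (217,271).

```bash
python3 - <<'E'
from h import *
d=load('w1.png'); d['tool_from_camera']=np.array(d['tool_from_camera'])
im=d['img'].astype(int); hsv=cv2.cvtColor(d['img'],cv2.COLOR_RGB2HSV)
x=im[110:170,25:70]; m=(hsv[110:170,25:70,1]>80)&(hsv[110:170,25:70,2]>100)&(hsv[110:170,25:70,0]>8)&(hsv[110:170,25:70,0]<30)
c,_=cv2.findContours(m.astype(np.uint8),0,1); c=max(c,key=cv2.contourArea).reshape(-1,2)+[25,110]
P=np.array([at(d,u,v,8)[:2] for u,v in c]); print('wheel',cv2.minEnclosingCircle(P.astype(np.float32)))
for n,lo,z in [('big',(105,150,365,410),14),('small',(155,190,318,350),10)]:
    a,b,l,r=lo; m=(im[a:b,l:r].min(2)>150).astype(np.uint8)
    cs,_=cv2.findContours(m,0,1); c=max(cs,key=cv2.contourArea).reshape(-1,2)+[l,a]
    P=np.array([at(d,u,v,z)[:2] for u,v in c]); print(n,cv2.minEnclosingCircle(P.astype(np.float32)))
print('screw',at(d,400,113,8),'noseend',at(d,218,139,40),at(d,251,141,40),'chan',at(d,234,142,40),'spindle top',at(d,215,230,91),'spout',at(d,217,275,20))
# housing circle
m=(im[160:275,165:280].min(2)>165).astype(np.uint8)
pts=[]
for a in np.radians(np.r_[-30:30:5,60:75:5,115:245:5]):
    for rr in range(62,30,-1):
        u=223+rr*np.cos(a); v=217+rr*np.sin(a)
        if im[int(round(v)),int(round(u))].min()>150: pts.append(at(d,u,v,40)[:2]); break
pts=np.array(pts); A=np.c_[2*pts,np.ones(len(pts))]; s=np.linalg.lstsq(A,(pts**2).sum(1),rcond=None)[0]
print('housing',s[:2],np.sqrt(s[2]+s[0]**2+s[1]**2))
cv2.imwrite('pics/c3.png',np.hstack([cv2.resize(d['img'][130:280,165:280],None,fx=4,fy=4,interpolation=2)[:,:,::-1],cv2.resize(d['img'][100:150,360:415],(460,600)[:2],interpolation=2)[:,:,::-1]])[:,:800] if 0 else cv2.resize(d['img'][130:280,165:280],None,fx=4,fy=4,interpolation=2)[:,:,::-1])
E
```

```text
wheel ((432.4876708984375, -229.05479431152344), 32.99807357788086)
big ((431.9739685058594, 274.6844177246094), 21.725374221801758)
small ((491.6540222167969, 207.24302673339844), 19.26302719116211)
screw [412.6 295.8   8. ] noseend [449.7  60.   40. ] [452.9 100.1  40. ] chan [453.8  79.5  40. ] spindle top [547.6  62.   91. ] spout [639.6  45.3  20. ]
housing [549.77209468  60.4373146 ] 63.52543175379543
```

View pics/c3.png

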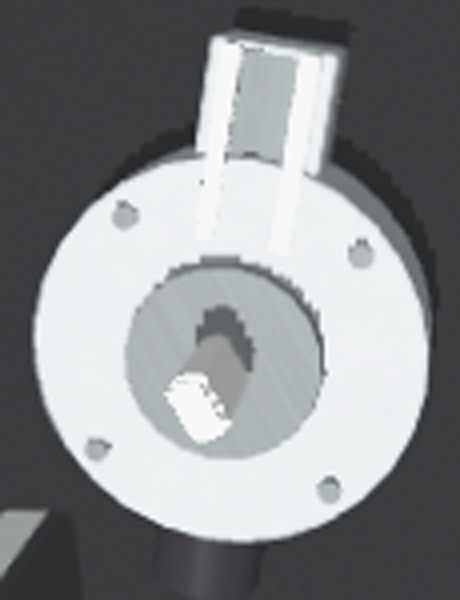

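```bash
python3 -c "
from h import *
rows((432.5,-229,150,90))"
```

```text
[  6.58 -36.25  14.91] 90.0
```

Call:
play_rows(series=[[6.6,-36.2,14.9,90,0],[6.6,-36.2,14.9,90,0],[6.6,-36.2,14.9,90,0],[6.6,-36.2,14.9,90,0],[6.6,-36.2,14.9,90,0],[6.6,-36.2,14.9,90,0],[6.6,-36.2,14.9,90,0],[6.6,-36.2,14.9,90,0]])

```text
clock: 2.3
eef_pos: [432.9, -229.5, 149.8]
tool_rot: [3.141, -0.001, 1.938]
force: [1.6, 0.5, 0.5]
width: 85.2
```

```bash
python3 -c "
from h import *
rows((432.5,-229,150,90))"
```

```text
[ 0.06 -0.02 -0.02] 21.0
```

Call:
play_rows(series=[[0,0,0,8,0],[0,0,0,16,0],[0,0,0,21,0],[0,0,0,21,0]])

```text
clock: 2.7
eef_pos: [433.4, -227.8, 150.3]
tool_rot: [-3.141, -0.001, 1.577]
force: [-0.2, -0.2, 0.4]
width: 85.2
```

```bash
cat >> h.py <<'E'
def fitc(P):
    P=np.array(P)[:,:2]; s=np.linalg.lstsq(np.c_[2*P,np.ones(len(P))],(P**2).sum(1),rcond=None)[0]
    return np.round(s[:2],1),round(float(np.sqrt(s[2]+s[0]**2+s[1]**2)),1)
def cork(f):
    d=grab('wrist',f); h=cv2.cvtColor(d['img'],cv2.COLOR_RGB2HSV)
    m=((h[...,1]>70)&(h[...,2]>100)&(h[...,0]>8)&(h[...,0]<30)).astype(np.uint8)
    cs,hi=cv2.findContours(m,cv2.RETR_CCOMP,cv2.CHAIN_APPROX_NONE)
    for c,k in zip(cs,hi[0]):
        if cv2.contourArea(c)>150:
            q=c.reshape(-1,2); print(d['s']['eef_pos'].round(1),'hole' if k[3]>=0 else 'out',q.mean(0).round(),[fitc([at(d,u,v,z) for u,v in q]) for z in (10,5)])
    return d
E
python3 -c "
from h import *
cork('w2.png')"
```

```text
[ 433.4 -227.8  150.3] out [278. 195.] [(array([ 431.5, -220.9]), 23.7), (array([ 431.5, -222.1]), 24.2)]
[ 433.4 -227.8  150.3] hole [277. 204.] [(array([ 431.9, -229.6]), 11.1), (array([ 431.9, -230.9]), 11.4)]
[ 433.4 -227.8  150.3] out [539.  16.] [(array([715.6, -14.1]), 20.8), (array([720.8, -11.4]), 21.2)]
```

Call:
play_rows(series=[[-0.2,-0.15,5,0,0],[-0.2,-0.15,10,0,0],[-0.2,-0.15,12.5,0,0],[-0.2,-0.15,13.5,0,0],[-0.2,-0.15,13.5,0,0]])

```text
clock: 3.25
eef_pos: [431.0, -230.9, 14.8]
tool_rot: [-3.14, -0.002, 1.576]
force: [-0.5, -0.5, 0.0]
width: 85.5
```

```bash
python3 -c "
from h import *
s=status.read_state();print(s['eef_pos'],s['force'])
d=grab('wrist','w3.png')
cv2.imwrite('pics/w3.png',d['img'][:,:,::-1])"
```

```text
[ 430.95269152 -230.92918586   14.84235375] [-0.47812523 -0.45134571  0.02042631]
```

View pics/w3.png

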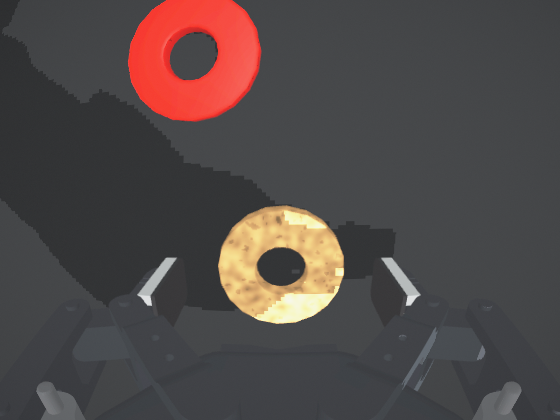

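Fingers straddle the cork wheel (282,265). Lowering and closing.

Call:
play_rows(series=[[0,0,0.6,0,0],[0,0,0.6,0,0.5],[0,0,0.6,0,0.5],[0,0,0.6,0,0.5],[0,0,0.6,0,0.5],[0,0,0.6,0,0.5],[0,0,0.6,0,0.5]])

```text
clock: 4.0
eef_pos: [431.8, -231.9, 11.5]
tool_rot: [3.139, 0.0, 1.575]
force: [-1.8, 0.2, 14.1]
width: 56.6
```

Call:
play_rows(series=[[0,0,-0.3,0,0.5],[0,0,-0.3,0,0.5],[0,0,-0.3,0,0.5]])

```text
clock: 4.3
eef_pos: [431.4, -231.8, 12.9]
tool_rot: [3.141, 0.0, 1.574]
force: [0.0, 0.8, -0.3]
width: 56.4
```

```bash
python3 -c "
from h import *
s=status.read_state();print(s['eef_pos'],s['force'],s['width'])
d=grab('wrist','w4.png')"
```

```text
[ 431.37439028 -231.81546132   12.87042483] [ 0.0320728   0.76396586 -0.30469934] 56.36819944319434
```

View pics/w4.png

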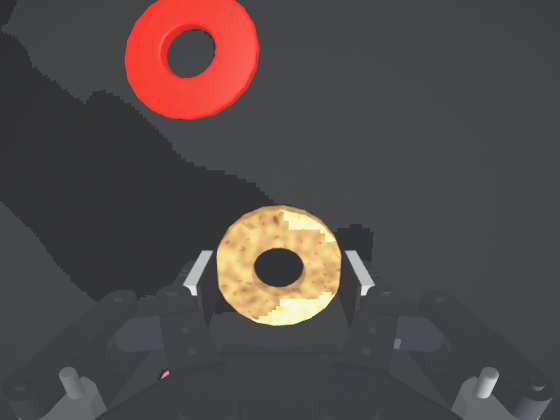

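Call:
play_rows(series=[[0,0,-3,0,0.5],[0,0,-6,0,0.5],[0,0,-8,0,0.5],[0,0,-8,0,0.5]])

```text
clock: 4.75
eef_pos: [432.5, -232.5, 94.6]
tool_rot: [3.138, 0.002, 1.574]
force: [0.1, -0.1, -0.2]
width: 56.4
```

```bash
python3 -c "
from h import *
cork('w5.png')
s=status.read_state();print(s['force'],s['width'])
rows((549,61,160,90))"
```

```text
[ 432.5 -232.5   94.6] out [283. 270.] [(array([ 432.6, -266.3]), 45.1), (array([ 432.7, -268.6]), 46.1)]
[ 432.5 -232.5   94.6] hole [278. 267.] [(array([ 432.7, -268.3]), 17.0), (array([ 432.7, -270.7]), 17.4)]
[ 432.5 -232.5   94.6] hole [308. 226.] [(array([ 452.1, -239.8]), 14.0), (array([ 452.6, -241.6]), 14.3)]
[ 432.5 -232.5   94.6] out [547. 204.] [(array([ 677.6, -217.7]), 21.6), (array([ 683.3, -218.9]), 22.1)]
[-0.26957054  0.35460841 -0.2556938 ] 56.75109176168317
[29.24 11.83 -6.67] 0.2
```

```bash
python3 -c "
from h import *
rows((549,0,150,90))
d=load('w5.png'); print(at(d,278,267,92.6)-d['s']['eef_pos'],at(d,278,267,92.6))"
```

```text
[23.15 11.81 -5.66] 0.2
[-0.42200603  4.19665145 -2.04719179] [ 432.1 -228.3   92.6]
```

Call:
play_rows(series=[[23.1,11.8,-5.6,0,0.5],[23.1,11.8,-5.6,0,0.5],[23.1,11.8,-5.6,0,0.5],[23.1,11.8,-5.6,0,0.5],[23.1,11.8,-5.6,0,0.5],[23.1,11.8,-5.6,0,0.5],[23.1,11.8,-5.6,0,0.5],[23.1,11.8,-5.6,0,0.5]])

```text
clock: 5.6
eef_pos: [547.1, -1.6, 147.5]
tool_rot: [-3.139, 0.001, 1.573]
force: [0.0, -0.9, -0.8]
width: 56.4
```

```bash
python3 -c "
from h import *
d=grab('wrist','w6.png');print(d['s']['eef_pos'],d['s']['tool_rot'])
cv2.imwrite('pics/w6c.png',cv2.resize(d['img'][30:330,130:430],(720,600)[:1]*2 if 0 else (600,600),interpolation=2)[:,:,::-1])"
```

```text
[547.0908131   -1.59478706 147.49485586] [-3.13896634e+00  1.21114556e-03  1.57339448e+00]
```

View pics/w6c.png

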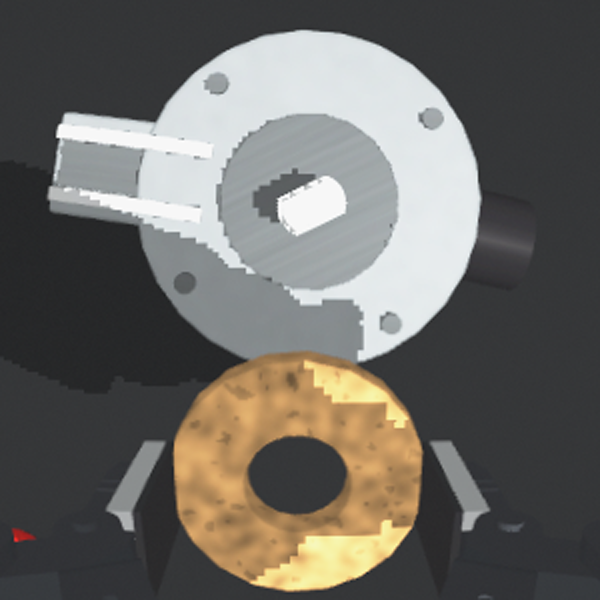

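```bash
python3 - <<'E'
from h import *
d=load('w6.png'); e=d['s']['eef_pos']
P=lambda u,v,z: at(d,130+u/2-.25,30+v/2-.25,z)
A=lambda a,b: round(float(np.degrees(np.arctan2(*(b-a)[[1,0]]))),1)
print('ribs',A(P(212,152,42),P(60,131,42)),A(P(200,214,42),P(65,192,42)), 'rib ends',P(60,131,42),P(65,192,42))
print('flats',A(P(278,205,91),P(318,178,91)),A(P(300,233,91),P(343,209,91)),'top corners',[P(*q,91)[:2] for q in [(278,205),(318,178),(300,233),(343,209)]])
a=np.radians(np.r_[0:360:15])
print('flange',fitc([P(308+90*np.cos(t),201+88*np.sin(t),48) for t in a]))
print('housing',fitc([P(*q,40) for q in [(310,30),(480,198),(140,198),(440,90),(190,75),(178,300),(255,355),(230,48),(400,55)]]))
print('top c',P(312,206,91))
for dz in (2,0,-2,4):
    z=e[2]-dz
    print(dz,'wheel out',fitc([P(*q,z) for q in [(174,450),(422,450),(420,500),(180,505),(300,590),(225,570),(380,560),(350,584)]]),'hole',fitc([P(*q,z) for q in [(247,475),(348,475),(297,436),(262,448),(333,448)]]))
E
```

```text
ribs 169.4 169.0 rib ends [457.7  89.2  42. ] [459.3  65.8  42. ]
flats 34.4 29.6 top corners [array([541. ,  60.2]), array([552.4,  68. ]), array([547.3,  52.1]), array([559.6,  59.1])]
flange (array([550.3,  60.2]), 31.5)
housing (array([551.1,  61.6]), 62.8)
top c [550.7  59.9  91. ]
2 wheel out (array([547.1,  -0.6]), 28.8) hole (array([5.469e+02, 5.000e-01]), 11.6)
0 wheel out (array([5.471e+02, 4.000e-01]), 28.4) hole (array([546.9,   1.5]), 11.4)
-2 wheel out (array([547.1,   1.3]), 27.9) hole (array([546.9,   2.5]), 11.2)
4 wheel out (array([547.1,  -1.7]), 29.2) hole (array([ 5.469e+02, -4.000e-01]), 11.7)
```

Spindle axis is at about (550.5, 60), channel direction 169.2°, flat normal about 122°. The wheel is held 1 to 2 mm off the TCP in y.

```bash
python3 -c "
from h import *
rows((550.5,58.9,125,90))"
```

```text
[6.15 0.37 2.26] 0.0
```

Call:
play_rows(series=[[3,0.2,0.5,0,0.5],[6.1,0.4,1.5,0,0.5],[6.1,0.4,2.2,0,0.5],[6.1,0.4,2.2,0,0.5],[6.1,0.4,2.2,0,0.5]])

```text
clock: 6.15
eef_pos: [551.7, 57.8, 126.5]
tool_rot: [-3.141, 0.002, 1.57]
force: [-0.5, -0.7, -1.0]
width: 56.3
```

```bash
python3 -c "
from h import *
d=grab('wrist','w7.png');print(d['s']['eef_pos'],d['s']['tool_rot'])
cv2.imwrite('pics/w7c.png',cv2.resize(d['img'][190:340,205:355],(600,600),interpolation=2)[:,:,::-1])"
```

```text
[551.73332851  57.82797361 126.54971373] [-3.14078460e+00  1.54270019e-03  1.57044728e+00]
```

View pics/w7c.png

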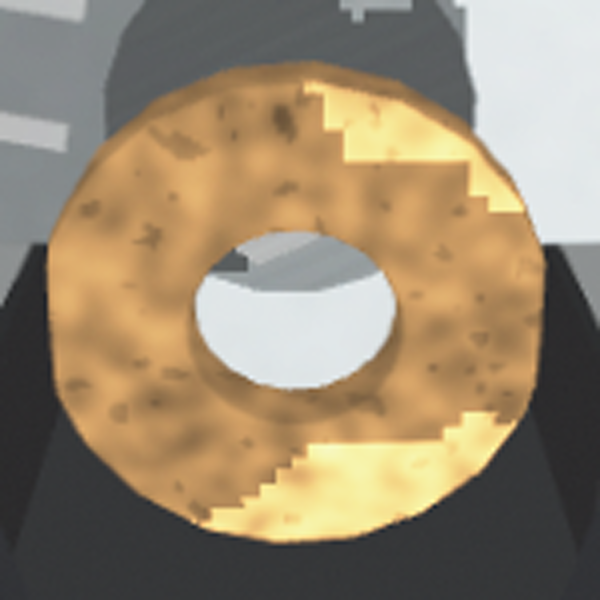

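```bash
python3 - <<'E'
from h import *
d=load('w7.png'); e=d['s']['eef_pos']
c=lambda p:((proj(d,p)-[205,190])*4+.5).round()
for z in (91,75,60,48): print(z,c((550.5,60,z)))
t=np.radians(np.r_[0:360:30])
for dz in (2,4):
  for off in (0.5,1.3,2.5):
    print(dz,off,'holec',c(e+[0,off,-dz]),[ [*map(int,c(e+[12*np.cos(a),off+12*np.sin(a),-dz]))] for a in np.radians([0,90,180,270])],[ [*map(int,c(e+[30*np.cos(a),off+30*np.sin(a),-dz]))] for a in np.radians([0,90,180,270])])
E
```

```text
91 [287. 217.]
75 [288. 177.]
60 [288. 146.]
48 [288. 123.]
2 0.5 holec [296. 338.] [[402, 337], [296, 241], [191, 337], [296, 428]] [[557, 334], [296, 83], [35, 334], [296, 551]]
2 1.3 holec [296. 332.] [[402, 331], [296, 234], [190, 331], [296, 422]] [[557, 328], [296, 76], [35, 328], [296, 546]]
2 2.5 holec [296. 322.] [[402, 322], [296, 224], [190, 322], [296, 414]] [[558, 319], [296, 65], [34, 319], [296, 538]]
4 0.5 holec [296. 330.] [[400, 330], [296, 234], [192, 330], [296, 420]] [[554, 327], [296, 78], [38, 327], [296, 542]]
4 1.3 holec [296. 324.] [[401, 323], [296, 227], [192, 323], [296, 414]] [[554, 321], [296, 71], [38, 321], [296, 536]]
4 2.5 holec [296. 315.] [[401, 314], [296, 217], [191, 314], [296, 405]] [[555, 311], [296, 60], [37, 311], [296, 529]]
```

Call:
play_rows(series=[[0,-0.08,1,0,0.5],[0,-0.08,1.8,0,0.5],[0,-0.08,2.4,0,0.5],[0,-0.08,2.7,0,0.5],[0,-0.08,3,0,0.5],[0,-0.08,3,0,0.5]])

```text
clock: 6.8
eef_pos: [551.2, 60.6, 96.3]
tool_rot: [-3.141, 0.0, 1.574]
force: [-0.3, -0.0, -0.7]
width: 56.3
```

Call:
play_rows(series=[[0,0,0.6,0,0.5],[0,0,1.2,0,0.5],[0,0,1.8,0,0.5],[0,0,2.4,0,0.5],[0,0,2.8,0,0.5],[0,0,2.8,0,0.5]])

```text
clock: 7.4
eef_pos: [551.0, 60.6, 67.9]
tool_rot: [-3.14, 0.0, 1.574]
force: [0.7, -0.1, -0.4]
width: 56.4
```

Call:
play_rows(series=[[0,0,0.4,0,0.5],[0,0,0.6,0,0.5],[0,0,0.8,0,0.5],[0,0,0.8,0,0.5]])

```text
clock: 7.8
eef_pos: [551.3, 60.7, 60.5]
tool_rot: [-3.141, -0.0, 1.574]
force: [0.0, -0.5, -0.9]
width: 56.4
```

Call:
play_rows(series=[[0,0,0.1,0,0.5],[0,0,0.2,0,0.5],[0,0,0.2,0,0.5]])

```text
clock: 8.1
eef_pos: [551.6, 60.7, 59.6]
tool_rot: [3.141, -0.001, 1.574]
force: [-1.8, -0.1, 8.2]
width: 56.4
```

Contact at the flange height. Releasing and rising.

Call:
play_rows(series=[[0,0,0,0,0],[0,0,0,0,0],[0,0,0,0,0],[0,0,0,0,0],[0,0,-3,0,0],[0,0,-6,0,0],[-5,0,-9,0,0],[-5,0,-9,0,0]])

```text
clock: 8.9
eef_pos: [553.5, 5.1, 151.9]
tool_rot: [3.135, 0.004, 1.569]
force: [0.7, -1.3, 0.5]
width: 85.4
```

```bash
python3 -c "
from h import *
d=grab('wrist','w8.png');print(d['s']['eef_pos'],d['s']['tool_rot'])
cv2.imwrite('pics/w8c.png',cv2.resize(d['img'][30:330,130:430],(600,600),interpolation=2)[:,:,::-1])"
```

```text
[553.51517222   5.12597973 151.913353  ] [3.13516399 0.00386024 1.56894476]
```

View pics/w8c.png

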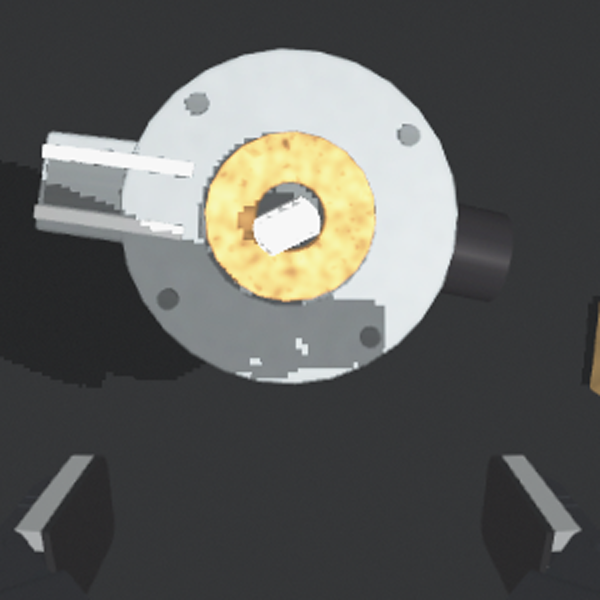

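The wheel lies flat round the spindle (290,215); spindle top at (287,226), flats running up and to the right. Fit the angle numerically.

```bash
cat >> h.py <<'E'
def flats(d,p0=(550.5,60,91)):
    u,v=proj(d,p0).astype(int); r=20; g=d['img'][v-r:v+r,u-r:u+r].astype(int); h=g.max(2)-g.min(2)
    m=((g.min(2)>200)&(h<40)).astype(np.uint8); n,l,st,ce=cv2.connectedComponentsWithStats(m)
    k=1+np.argmin([np.hypot(*(ce[i]-r))+1e3*(st[i,4]<40) for i in range(1,n)]); q=np.argwhere(l==k)[:,::-1]+[u-r,v-r]
    P=np.array([at(d,*x,91)[:2] for x in q]); C=P.mean(0); w,V=np.linalg.eigh(np.cov((P-C).T)); a=V[:,1]
    rc=cv2.minAreaRect(P.astype(np.float32)); print('n',len(q),'c',C.round(1),'long axis',np.degrees(np.arctan2(a[1],a[0])).round(1)%180,'std',np.sqrt(w).round(2),rc)
E
python3 - <<'E'
from h import *
for f in ('w6.png','w8.png'): flats(load(f))
d=load('w8.png'); P=lambda u,v,z: at(d,130+u/2-.25,30+v/2-.25,z)
print('wheel',fitc([P(290+85*np.cos(t),216+85*np.sin(t),58) for t in np.radians(np.r_[0:360:20])]))
A=lambda a,b: round(float(np.degrees(np.arctan2(*(b-a)[[1,0]]))),1)
print('ribs',A(P(193,170,42),P(42,150,42)),A(P(182,230,42),P(37,211,42)))
rows((550.5,60,110,132))
E
```

```text
n 665 c [550.7  60.2] long axis 24.599999999999994 std [3.37 5.34] ((550.5428466796875, 60.17094039916992), (19.774084091186523, 12.322297096252441), 25.312808990478516)
n 622 c [550.6  60.3] long axis 24.80000000000001 std [3.32 5.34] ((550.6489868164062, 60.405479431152344), (19.762313842773438, 11.981281280517578), 26.368806838989258)
wheel (array([551.5,  61.5]), 29.4)
ribs 169.4 170.4
[ 5.44 -0.28  4.1 ] -42.1
```

```bash
python3 - <<'E'
from h import *
print(ctrl.tip_reach); rows((550.6,60.3,130,25.3),(550.6,60.3,83,25.3))
E
```

```text
11.0
[ 5.46 -0.26  2.1 ] 64.6
[ 5.47 -0.29  6.8 ] 64.6
```

Call:
play_rows(series=[[5.5,-0.3,2,8,0.3],[5.5,-0.3,2,16,0.3],[5.5,-0.3,2,24,0.3],[5.5,-0.3,2,32,0.3],[5.5,-0.3,2,40,0.3],[5.5,-0.3,2,48,0.3],[5.5,-0.3,2,56,0.3],[5.5,-0.3,2,64.6,0.3]])

```text
clock: 9.75
eef_pos: [547.7, 66.5, 127.6]
tool_rot: [-3.141, 0.001, 0.441]
force: [-0.3, 0.0, 0.0]
width: 59.6
```

Call:
play_rows(series=[[0,0,1,0,0.3],[0,0,2,0,0.4],[0,0,3,0,0.4],[0,0,4,0,0.5],[0,0,4.6,0,0.5],[0,0,4.6,0,0.5]])

```text
clock: 10.35
eef_pos: [547.8, 65.5, 81.6]
tool_rot: [-3.141, 0.002, 0.447]
force: [-0.1, -0.0, 0.6]
width: 42.7
```

```bash
python3 - <<'E'
from h import *
rows((550.6,60.3,83,25.3))
E
```

```text
[ 0.03  0.59 -0.14] 0.3
```

Call:
play_rows(series=[[0,0.6,-0.1,0,0.5],[0,0.6,-0.1,0,0.5],[0,0.6,-0.1,0,0.5]])

```text
clock: 10.65
eef_pos: [551.5, 59.8, 84.2]
tool_rot: [3.141, -0.001, 0.446]
force: [0.2, -0.4, 0.0]
width: 42.7
```

Call:
play_rows(series=[[0,0,0,0,0.65],[0,0,0,0,0.65],[0,0,0,0,0.75],[0,0,0,0,0.75],[0,0,0,0,1],[0,0,0,0,1],[0,0,0,0,1],[0,0,0,0,1]])

```text
clock: 11.45
eef_pos: [551.3, 59.8, 83.9]
tool_rot: [3.141, -0.0, 0.446]
force: [-0.3, -1.9, 3.0]
width: 10.2
```

Opening 10.2 (the reading runs a little low; 12 is the smallest possible), so the pads lie square on the flats. Turning the spindle by +54° in the world frame.

Call:
play_rows(series=[[0,0,0,-7,1],[0,0,0,-14,1],[0,0,0,-21,1],[0,0,0,-28,1],[0,0,0,-35,1],[0,0,0,-42,1],[0,0,0,-49,1],[0,0,0,-53.8,1]])

```text
clock: 12.25
eef_pos: [550.9, 60.0, 83.9]
tool_rot: [-3.142, -0.0, 1.389]
force: [-0.6, -0.4, 3.5]
width: 10.1
```

Call:
play_rows(series=[[0,0,0,0,1],[0,0,0,0,1],[0,0,0,0,1]])

```text
clock: 12.55
eef_pos: [550.9, 60.0, 83.9]
tool_rot: [-3.142, 0.0, 1.384]
force: [-1.5, -2.0, 5.5]
width: 10.4
```

Call:
play_rows(series=[[0,0,0,0,0.6],[0,0,0,0,0.5],[0,0,0,0,0.4],[0,0,-3,0,0.2],[0,0,-6,0,0],[-5.5,0,-7,0,0],[-5.5,0,-7,0,0],[-5.5,0,-7,0,0]])

```text
clock: 13.35
eef_pos: [540.7, 4.2, 154.2]
tool_rot: [3.141, 0.0, 1.382]
force: [-0.0, 0.8, -0.4]
width: 85.5
```

Call:
play_rows(series=[[0,0,0,0,0],[0,0,0,0,0]])

```text
clock: 13.55
eef_pos: [540.7, 7.6, 153.0]
tool_rot: [-3.14, -0.001, 1.387]
force: [-0.2, 0.5, -0.8]
width: 85.3
```

```bash
python3 - <<'E'
from h import *
d=grab('wrist','w9.png');print(d['s']['eef_pos'],d['s']['tool_rot']); flats(d)
cv2.imwrite('pics/w9c.png',cv2.resize(d['img'][30:330,130:430],(600,600),interpolation=2)[:,:,::-1])
E
```

```text
[540.73007421   7.62060354 152.9945285 ] [-3.14032791e+00 -6.15944306e-04  1.38736711e+00]
n 609 c [550.8  60.2] long axis 80.1 std [3.3 5.4] ((550.4459228515625, 60.18497085571289), (19.154033660888672, 11.907543182373047), 79.56278991699219)
```

View pics/w9c.png

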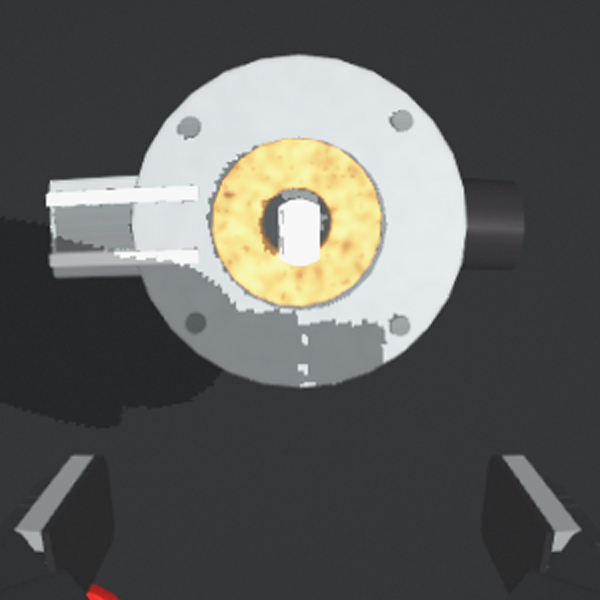

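Spindle top (300,232) now lies square to the channel on the left. Next: ribs check and the move to the collar.

```bash
python3 - <<'E'
from h import *
d=load('w9.png'); P=lambda u,v,z: at(d,130+u/2-.25,30+v/2-.25,z)
A=lambda a,b: round(float(np.degrees(np.arctan2(*(b-a)[[1,0]]))),1)
q=[P(197,188,42),P(48,194,42),P(197,198,42),P(48,205,42),P(197,262,42),P(52,268,42)]
print(A(q[0],q[1]),A(q[2],q[3]),A(q[4],q[5]),'wheel',fitc([P(298+85*np.cos(t),222+85*np.sin(t),58) for t in np.radians(np.r_[0:360:20])]))
m=(P(48,200,42)+P(50,263,42))/2; print(m,A(np.array([550.7,60.1,42]),m))
rows((480,200,180,132.6),(432,274.7,150,132.6))
E
```

```text
169.1 169.6 170.3 wheel (array([550.5,  61.3]), 29.6)
[454.95  77.15  42.  ] 169.9
[17.82 -9.48 -2.68] -53.1
[ 24.29 -15.56   0.33] -53.1
```

Call:
play_rows(series=[[4,-2,-2,-8,0],[8,-4,-2,-16,0],[12,-6.5,-2,-24,0],[16,-9,-2,-32,0],[20,-12,-1,-40,0],[24,-15.5,0,-48,0],[24.3,-15.6,0.3,-53,0],[24.3,-15.6,0.3,-53,0]])

```text
clock: 14.4
eef_pos: [430.1, 276.6, 149.7]
tool_rot: [-3.14, -0.002, 2.317]
force: [0.4, -0.6, -0.5]
width: 85.5
```

Call:
play_rows(series=[[0,0,0,0,0],[0,0,0,0,0],[0,0,0,0,0]])

```text
clock: 14.7
eef_pos: [433.2, 272.4, 150.9]
tool_rot: [3.141, 0.001, 2.307]
force: [0.5, -0.3, -0.3]
width: 85.2
```

```bash
python3 - <<'E'
from h import *
d=grab('wrist','w10.png');e=d['s']['eef_pos'];print(e,d['s']['tool_rot'])
im=d['img']; u,v=proj(d,(432,274.7,14)).astype(int); print(u,v)
x0,y0=u-50,v-60; g=im[y0:y0+110,x0:x0+100].astype(int)
m=(g.min(2)>150).astype(np.uint8); cs,hi=cv2.findContours(m,cv2.RETR_CCOMP,cv2.CHAIN_APPROX_NONE)
for c,k in zip(cs,hi[0]):
    if cv2.contourArea(c)>100:
        q=c.reshape(-1,2)+[x0,y0]; print('hole' if k[3]>=0 else 'out',q.min(0),q.max(0),fitc([at(d,*p,16) for p in q]),fitc([at(d,*p,0) for p in q]))
cv2.imwrite('pics/w10c.png',cv2.resize(im[y0:y0+110,x0:x0+100],(540,594),interpolation=2)[:,:,::-1]); print(x0,y0)
# screw: darker-than-white but brighter than bench blob outside ring
gr=g.mean(2); 
for y in range(0,110,4): print(''.join('%4d'%t for t in gr[y,::4]))
E
```

```text
[433.21037845 272.43236202 150.92876938] [3.14124393e+00 8.24380482e-04 2.30720229e+00]
279 199
out [258 163] [304 221] (array([430.2, 278.7]), 20.9) (array([432.7, 276.1]), 22.2)
hole [268 186] [294 208] (array([431.4, 277.6]), 9.9) (array([434. , 274.9]), 10.5)
229 139
  70  70  70  70  71  70  70  71  71  71  71  70  71  71  70  71  71  71  71  70  71  71  71  70  71
  71  71  71  70  70  71  71  71  71  71  71  70  71  71  71  72  72  71  71  72  71  70  71  70  70
  71  71  70  71  71  72  71  71  71  70  71  71  71  71  71  71  71  70  71  71  70  71  71  70  70
  70  70  71  70  71  72  71  71  71  71  71  70  71  70  71  71  71  90  71  70  71  70  70  70  70
  71  71  70  71  71  71  71  70  71  71  70  71  70  70  71  70  71  97  71  71  70  71  70  70  71
  71  72  71  71  71  71  71  71  71  70  71  71  70  71  72  71  71  88  72  70  70  71  71  71  71
  71  71  70  70  71  71  71  70  71  71  71 137 206 184  71  71  71  71  71  72  71  71  71  70  71
  70  72  71  71  71  71  72  70  71  71  84 148 163 157  71  71  85  72  72  71  71  70  74  76  71
  71  71  72  71  70
[... 1299 characters left out ...]
97  98  97  98  98  97  98  97  98  98  97  98  98  97  97  97  97  97  98  97  98  97  97  97
  98  98  97  98  98  97  98  97  97  98  98  98  98  97  98  98  98  98  97  97  97  97  98  98  97
  97  97  97  97  97  98  98  97  98  97  97  97  97  97  97  97  98  97  98  98  98  98  98  98  97
  98  98  98  97  98  98  97  97  97  97  97  97  98  98  98  97  98  98  97  97  98  97  97  98  97
  97  97  98  98  97  97  96  97  98  98  97  98  97  97  97  97  98  98  97  98  98  98  97  98  97
  97  98  97  97  97  97  97  97  98  97  97  97  97  97  98  97  97  97  97  98  96  98  98  98  97
  97  98  98  97  97  97  98  97  98  98  97  97  98  98  97  97  97  97  97  97  98  97  97  97  98
```

```bash
cat >> h.py <<'E'
def collar(d,p0,z=16):
    u,v=proj(d,p0).astype(int); x0,y0=u-45,v-55; g=d['img'][y0:y0+105,x0:x0+90].astype(int).min(2)
    n,l,st,ce=cv2.connectedComponentsWithStats((g>225).astype(np.uint8)); k=1+st[1:,4].argmax()
    q=np.argwhere(l==k)[:,::-1]; hull=cv2.convexHull(q.astype(np.int32)).reshape(-1,2)+[x0,y0]
    P=np.array([at(d,*p,z) for p in hull]); c,r=fitc(P)
    o=np.argwhere((g>120)&(g<=225))[:,::-1]+[x0,y0]; O=np.array([at(d,*p,z-8)[:2] for p in o]); dd=O-c; rr=np.hypot(*dd.T); s=(rr>23)&(rr<31)
    w=dd[s].mean(0) if s.any() else [0,0]; print('collar',c,r,'screw n',s.sum(),np.degrees(np.arctan2(w[1],w[0])).round(1))
    return c
E
python3 - <<'E'
from h import *
d=load('w10.png'); c=collar(d,(432,274.7,14))
s=status.read_state(); print(s['eef_pos'],s['tool_rot'][2])
rows((*c,60,132.6),(*c,14,132.6))
E
```

```text
collar [431.9 277.1] 20.0 screw n 95 138.2
[433.08385022 272.61180429 150.88930222] 2.3077462346392164
[0.42 0.21 9.09] -0.4
[ 0.42  0.21 13.69] -0.4
```

```bash
python3 - <<'E'
from h import *
d=load('w10.png'); c=np.array([431.9,277.1])
for u,v in [(277.5,164),(277.5,168),(277.5,172)]:
    w=at(d,u,v,9)[:2]-c; print(w,np.hypot(*w),np.degrees(np.arctan2(w[1],w[0])))
g=d['img'][155:182,265:295].astype(int).min(2)
for r in g: print(' '.join('%3d'%t for t in r))
E
```

```text
[-21.   18.9] 28.252610498854775 138.01278750418336
[-18.7  16.4] 24.872675770813217 138.74906452234796
[-16.4  13.9] 21.498139454380667 139.7166907756578
 69  69  69  69  69  69  68  69  69  69  70  69  68  70  69  68  69  69  69  70  70  70  70  69  68  70  69  70  69  70
 70  69  69  69  69  69  69  69  69  69  69  70  69  70  70  68  69  69  69  69  69  69  69  69  70  69  70  70  70  77
 70  70  69  69  69  69  70  69  68  69  69  70  69  70  70  69  70  70  70  69  69  69  69  69  70  70  69  68  69  74
 69  69  70  69  69  69  69  69  69  70  69  70  69  69  69  69  69  71  69  69  69  70  70  69  70  69  69  69  69  70
 69  68  69  70  69  70  69  70  70  69  69  69  69  69  69  70  70  69  68  70  70  69  69  70  69  69  70  70  69  69
 70  69  69  70  70  69  69  69  70  69  70  69  69  70  70  70  69  70  69  70  69  69  70  69  69  70  69  69  70  70
 70  69  70  69  70  70  69  69  70  70  75  80  81  88  88  88  88  87  86  68  69  69  70  69  69  69  69  70  69  69
 70  69  69  69  68  69  82  81  95  95 102 112 112 123 127 147 126 127 121  71  69  69  69  69  70  70  
[... 1594 characters left out ...]
 213 225 226 242 241 231 235 242 247 247 247 247 245 244 244 243 242 242 242 240 220 166 107  95  95
 69  69  71 141 225 241 241 242 243 245 247 247 247 247 247 247 247 247 247 247 247 247 247 247 244 241 232 213 171 118
 70  72 141 224 241 243 245 247 247 247 247 247 247 247 247 247 247 247 247 247 247 247 247 247 247 247 244 241 232 216
 71 138 225 242 247 247 247 247 247 247 247 247 247 247 247 247 247 247 247 247 247 247 247 247 247 247 247 247 243 241
174 226 242 247 247 247 247 247 247 247 247 247 247 247 247 247 247 247 247 247 247 247 247 247 247 247 247 247 247 247
233 243 247 247 247 247 247 247 247 247 247 247 247 247 247 247 247 247 247 247 247 247 247 247 247 247 247 247 247 247
```

Call:
play_rows(series=[[0.4,0.2,4,-6,0.1],[0.4,0.2,8,-6,0.1],[0.4,0.2,11,-6,0.1],[0.4,0.2,12.5,-6,0.1],[0.4,0.2,13.5,-6,0.1],[0.4,0.2,13.5,-6,0.1]])

```text
clock: 15.35
eef_pos: [430.9, 277.2, 14.8]
tool_rot: [-3.14, -0.0, 2.414]
force: [-0.7, 0.1, -0.2]
width: 77.1
```

```bash
python3 - <<'E'
from h import *
rows((431.9,277.1,15,138.3)); d=grab('wrist','w11.png'); collar(d,(431.9,277,16))
E
```

```text
[-0.08  0.05 -0.02] 0.0
collar [430.4 278.3] 20.6 screw n 39 -42.4
```

Centred. Closing on the collar.

Call:
play_rows(series=[[0,0,0,0,0.4],[0,0,0,0,0.45],[0,0,0,0,0.5],[0,0,0,0,0.7],[0,0,0,0,0.8],[0,0,0,0,0.8],[0,0,0,0,0.8]])

```text
clock: 16.1
eef_pos: [431.4, 278.4, 17.0]
tool_rot: [3.14, 0.0, 2.416]
force: [-1.2, -0.2, 10.6]
width: 37.1
```

Fingertips touched the bench. Regripping 3–4 mm higher so that the tips stay clear of the wheel later.

Call:
play_rows(series=[[0,0,-0.2,0,0.4],[0,0,-0.5,0,0.4],[0,0,-0.5,0,0.4],[0,0,-0.5,0,0.6],[0,0,-0.5,0,0.8],[0,0,-0.5,0,0.8],[0,0,-0.5,0,0.8],[0,0,-0.5,0,0.8]])

```text
clock: 16.9
eef_pos: [431.1, 278.2, 21.5]
tool_rot: [3.141, -0.0, 2.415]
force: [-0.7, -0.5, 9.5]
width: 35.9
```

Call:
play_rows(series=[[0,0,-3,0,0.8],[0,0,-6,0,0.8],[0,0,-9,0,0.8],[0,0,-12,0,0.8],[0,0,-13,0,0.8],[0,0,-13,0,0.8],[0,0,-13,0,0.8]])

```text
clock: 17.6
eef_pos: [430.3, 277.8, 149.6]
tool_rot: [-3.14, -0.001, 2.416]
force: [-0.3, 0.3, -1.3]
width: 35.8
```

```bash
python3 - <<'E'
from h import *
d=grab('wrist','w12.png'); e=d['s']['eef_pos']; print(e,d['s']['tool_rot'],d['s']['force'],d['s']['width'])
for dz in (0,3,6): c=collar(d,e-[0,0,dz],e[2]-dz); print(dz,c-e[:2])
cv2.imwrite('pics/w12c.png',cv2.resize(d['img'][180:340,195:365],(680,600),interpolation=2)[:,:,::-1])
rows((480,180,160,169.6),(550.7,10,150,169.6))
E
```

```text
[430.2536242  277.81923287 149.63213633] [-3.13992694e+00 -6.01235963e-04  2.41580081e+00] [-0.3168168   0.26525421 -1.26086083] 35.780369117635544
collar [428.3 279.1] 20.2 screw n 38 -40.9
0 [-1.9536242   1.28076713]
collar [429.4 278.1] 20.6 screw n 73 -22.1
3 [-0.8536242   0.28076713]
collar [430.5 277.1] 21.1 screw n 172 136.0
6 [ 0.2463758  -0.71923287]
[-10.21  -3.99  -1.07] -31.2
[-26.79 -12.01  -0.06] -31.2
```

View pics/w12c.png

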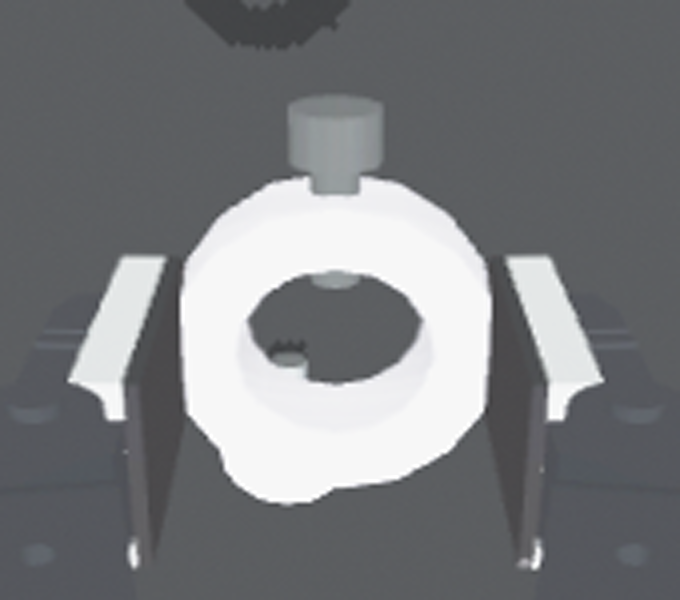

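The collar is held squarely: ring centre column about 335, screw at (335,110) pointing along the tool x. The white bump is the small collar on the bench behind.

```bash
python3 - <<'E'
from h import *
d=load('w12.png'); e=d['s']['eef_pos']; Q=R.from_euler('xyz',d['s']['tool_rot']).as_matrix()
for dz in (0,3,6,9):
    P=[Q.T@(at(d,195+u/4-.4,180+v/3.75-.4,e[2]-dz)-e) for u,v in [(239,352),(432,352),(335,270),(335,431),(268,295),(402,295)]]
    O=[Q.T@(at(d,195+u/4-.4,180+v/3.75-.4,e[2]-dz)-e) for u,v in [(182,300),(490,300),(488,410),(190,410),(440,455)]]
    h=Q.T@(at(d,195+335/4,180+105/3.75,e[2]-dz-4)-e)
    print(dz,'bore',fitc(P),'outer',fitc(O),'screwhead',h.round(1))
E
```

```text
0 bore (array([1.7, 0.3]), 10.7) outer (array([1.3, 0.4]), 18.5) screwhead [31.2  0.4  4.1]
3 bore (array([0.2, 0.3]), 11.0) outer (array([-0.2,  0.5]), 19.0) screwhead [30.3  0.4  7. ]
6 bore (array([-1.2,  0.2]), 11.2) outer (array([-1.7,  0.5]), 19.4) screwhead [29.5  0.4 10. ]
9 bore (array([-2.8,  0.2]), 11.5) outer (array([-3.2,  0.5]), 19.8) screwhead [28.8  0.4 13. ]
```

```bash
python3 - <<'E'
from h import *
rows((549.6,60.2,145,169.6))
E
```

```text
[-23.37  -8.33   0.43] -31.2
```

Call:
play_rows(series=[[-4,-1.5,0,-6,0.8],[-8,-3,0,-12,0.8],[-12,-4.5,0.2,-18,0.8],[-16,-6,0.4,-24,0.8],[-20,-7.3,0.4,-30,0.8],[-23.4,-8.3,0.4,-31.2,0.8],[-23.4,-8.3,0.4,-31.2,0.8],[-23.4,-8.3,0.4,-31.2,0.8]])

```text
clock: 18.45
eef_pos: [550.0, 59.5, 145.0]
tool_rot: [-3.141, -0.003, 2.957]
force: [0.3, 1.1, -1.2]
width: 36.4
```

Call:
play_rows(series=[[0,0,0,0,0.8],[0,0,0,0,0.8],[0,0,0,0,0.8]])

```text
clock: 18.75
eef_pos: [550.3, 62.0, 146.5]
tool_rot: [3.141, -0.001, 2.962]
force: [-0.1, -1.2, -1.2]
width: 35.8
```

```bash
python3 - <<'E'
from h import *
rows((549.6,60.2,118,169.6))
for i in range(3): d=grab('wrist','w13.png'); print(d['s']['eef_pos'],d['s']['tool_rot'][2])
E
```

```text
[ 0.04 -0.2   2.85] 0.1
[550.3174179   62.04974492 146.45311867] 2.962308333518235
[550.47621392  61.77903468 146.56223233] 2.9619088453126334
[550.62987788  61.52472592 146.68214153] 2.9614784255615634
```

Call:
play_rows(series=[[0.06,-0.12,1,0,0.8],[0.06,-0.12,2,0,0.8],[0.06,-0.12,2.6,0,0.8],[0.06,-0.12,2.8,0,0.8],[0.06,-0.12,2.8,0,0.8],[0.06,-0.12,2.8,0,0.8],[0.06,-0.12,2.8,0,0.8],[0.06,-0.12,2.8,0,0.8]])

```text
clock: 19.7
eef_pos: [550.3, 59.5, 119.0]
tool_rot: [3.141, 0.001, 2.96]
force: [0.7, -0.1, 0.3]
width: 35.9
```

```bash
python3 - <<'E'
from h import *
for i in range(3): d=grab('wrist','w13.png'); print(d['s']['eef_pos'],d['s']['tool_rot'][2])
rows((549.6,60.2,118,169.6))
E
```

```text
[550.3030379   59.53977449 118.9578871 ] 2.960007955812415
[550.2846567   59.55991649 118.93445515] 2.959942548093587
[550.23178698  59.56480364 118.89352128] 2.9600430114579988
[0.07 0.05 0.08] -0.0
```

Call:
play_rows(series=[[0.05,0.05,0.4,0,0.8],[0.05,0.05,0.7,0,0.8],[0.05,0.05,1,0,0.8],[0.05,0.05,1.2,0,0.8],[0.05,0.05,1.4,0,0.8],[0.05,0.05,1.4,0,0.8]])

```text
clock: 20.45
eef_pos: [549.5, 60.1, 104.3]
tool_rot: [-3.141, -0.001, 2.96]
force: [-0.6, -0.3, -0.9]
width: 35.9
```

Call:
play_rows(series=[[0,0,0.4,0,0.8],[0,0,0.7,0,0.8],[0,0,1,0,0.8],[0,0,1.3,0,0.8],[0,0,1.5,0,0.8],[0,0,1.5,0,0.8]])

```text
clock: 21.05
eef_pos: [549.5, 60.1, 89.3]
tool_rot: [-3.141, -0.0, 2.96]
force: [0.7, 1.1, -0.8]
width: 35.5
```

Call:
play_rows(series=[[0,0,0.3,0,0.8],[0,0,0.6,0,0.8],[0,0,0.8,0,0.8],[0,0,0.9,0,0.8],[0,0,1,0,0.8],[0,0,1,0,0.8]])

```text
clock: 21.65
eef_pos: [549.7, 60.1, 79.7]
tool_rot: [3.142, -0.0, 2.96]
force: [-0.4, -0.1, -0.1]
width: 36.2
```

Call:
play_rows(series=[[0,0,0.1,0,0.8],[0,0,0.2,0,0.8],[0,0,0.2,0,0.8]])

```text
clock: 21.95
eef_pos: [549.8, 60.1, 79.4]
tool_rot: [3.141, 0.0, 2.96]
force: [-4.1, 0.9, 14.9]
width: 35.4
```

Call:
play_rows(series=[[0,0,0.05,0,0.8],[0,0,0.1,0,0.8],[0,0,0.1,0,0.8],[0,0,0.1,0,0.8],[0,0,0.1,0,0.8],[0,0,0.1,0,0.8]])

```text
clock: 22.55
eef_pos: [549.8, 60.1, 79.3]
tool_rot: [3.141, 0.001, 2.96]
force: [-7.0, -0.4, 22.3]
width: 35.7
```

```bash
python3 - <<'E'
from h import *
for i in range(3): d=grab('wrist','w14.png'); print(d['s']['eef_pos'],d['s']['tool_rot'],d['s']['force'])
e=d['s']['eef_pos']; Q=R.from_euler('xyz',d['s']['tool_rot']).as_matrix()
# expected collar top circle vs image; brightness scan along image column through spindle axis and screw
x=Q[:,0]
for n,p in [('screwhead',[550.7,60.1,66]+29*x),('front rim top',[550.7,60.1,74]+20*x),('bore front',[550.7,60.1,74]+11.5*x),('spindle top',[550.7,60.1,91]),('back rim',[550.7,60.1,74]-20*x)]: print(n,proj(d,p).round(1))
u=int(proj(d,[550.7,60.1,91])[0]); print(u,[(v,int(d['img'][v,u].min()),int(d['img'][v,u].max())) for v in range(180,320,4)])
for f in ('scene','side'):
    b=grab(f,f+'9.png'); a=load(f+'0.png'); print(f,[ (n,int(np.abs(a['img'][v-12:v+12,w-12:w+12].astype(int)-b['img'][v-12:v+12,w-12:w+12]).mean())) for n,w,v in ([('tin',271,330),('off',199,270),('cone',193,207),('pink',284,167),('red',317,197),('small',371,294)] if f=='scene' else [('tin',255,160),('off',316,194),('cone',361,240)])])
E
```

```text
[549.77922774  60.10744347  79.30552022] [3.14083325e+00 8.40903306e-04 2.95982768e+00] [-6.95531166 -0.41414786 22.2603488 ]
[549.75187725  60.11164396  79.28615886] [3.14083048e+00 7.85415672e-04 2.95978171e+00] [-5.81336727  0.47081342 22.35277713]
[549.75644888  60.0774642   79.28549691] [3.14086192e+00 7.83450868e-04 2.95975361e+00] [-6.55567078 -1.04422375 23.34797031]
screwhead [277.8 208.8]
front rim top [277.8 233.2]
bore front [277.8 250.9]
spindle top [277.7 291.7]
back rim [277.8 309.6]
277 [(180, 159, 168), (184, 158, 168), (188, 158, 166), (192, 88, 91), (196, 109, 116), (200, 92, 180), (204, 113, 224), (208, 88, 94), (212, 106, 111), (216, 106, 112), (220, 107, 112), (224, 106, 112), (228, 106, 112), (232, 169, 175), (236, 219, 224), (240, 230, 234), (244, 227, 231), (248, 224, 228), (252, 125, 130), (256, 123, 127), (260, 177, 180), (264, 176, 179), (268, 178, 181), (272, 178, 180), (276, 218, 220), (280, 173, 175), (284, 218, 219), (288, 217, 218), (292, 217, 219), (296, 217, 218), (300, 247, 247), (304, 247, 247), (308, 247, 247), (312, 243, 245), (316, 243, 245)]
scene [('tin', 1), ('off', 1), ('cone', 1), ('pink', 20), ('red', 32), ('small', 1)]
side [('tin', 72), ('off', 1), ('cone', 1)]
```

```bash
python3 -c "
from h import *
print(order.finish_job()); s=status.read_state(); print(s['clock'],s['force'],s['eef_pos'])"
```

```text
the job is handed in; nothing more can be done
None
the job is handed in; nothing more can be done
```

I handed the job in at about 23 s on the robot's clock. The cork wheel is on the flange, and the collar is over the spindle and pressed down on the wheel, still gripped.

- **Wheel:** it met the flange with 8 N at the expected height. In the picture afterwards it lay flat around the spindle.
- **Spindle:** the pinch read 10.2 mm, square on the flats. I turned it 54°, and a picture then put the flat's normal at about 169.6–170°, against 169.6° for the key channel.
- **Collar:** it slid down without resistance, with the screw set to 169.6° along the channel. Contact came at a tool height of 79.4 mm (79.5 expected). The final press was about 22–23 N down, and the collar's rim and bore appeared within about 1 pixel of where a fully seated collar should be.

Some readings disagreed or went unchecked:
- **Finger opening:** it read about 2–4 mm low on every known width.
- **First camera fixes:** the two fixed cameras disagreed by up to about 20 mm, so I relied on the wrist camera.
- **Collar grip:** the fingertips touched the bench on the first grip, so I let go and gripped again higher.
- **Side force:** about 6.5 N remained on the tool at the end of the press. I left it.
- **Bystanders:** the tin, offcut and paint stand look unchanged in the scene view. The tin's patch in the side view differed, and so did the pink and red wheels in the scene view. I put that down to the arm being in the way, but did not view those pictures.

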